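# Put the thread spools away by size on the fly-tying bench

### The job

Put each of the four thread spools into the round dish of its own size - the largest spool in the largest dish, the next in the next, down to the smallest in the smallest - so that each stands upright, flat on the dish's floor. Leave the varnish bottle and the brass hair stacker standing where they are.

Things in the scene. Friction and masses are not known exactly. Their poses are not given: they have to be found in the camera images.
- spool_tiny: the smallest of four thread spools: pale wooden end flanges, wound with orange thread, standing upright and loose on the table; flange diameter 24 mm, height 30 mm, wound part 21 mm in diameter, flanges 5 mm thick, 15 g give or take a third. Origin: centre of the underside; z up along its axis
- spool_small: the second smallest of four thread spools: pale wooden end flanges, wound with orange thread, standing upright and loose on the table; flange diameter 34 mm, height 38 mm, wound part 29 mm in diameter, flanges 5 mm thick, 30 g give or take a third. Origin: centre of the underside; z up along its axis
- spool_medium: the second largest of four thread spools: pale wooden end flanges, wound with orange thread, standing upright and loose on the table; flange diameter 45 mm, height 46 mm, wound part 39 mm in diameter, flanges 5 mm thick, 50 g give or take a third. Origin: centre of the underside; z up along its axis
- spool_large: the largest of four thread spools: pale wooden end flanges, wound with orange thread, standing upright and loose on the table; flange diameter 56 mm, height 54 mm, wound part 48 mm in diameter, flanges 5 mm thick, 80 g give or take a third. Origin: centre of the underside; z up along its axis
- dish_tiny: the smallest of four shallow round aluminium spool dishes, fixed to the table: inside diameter 42 mm, wall 3 mm thick (outside 48 mm), rim 9 mm above the table, flat inner floor 3 mm above the table. Origin: centre of its underside on the table, z up. Dish for the 24 mm spool
- dish_small: the second smallest of four shallow round aluminium spool dishes, fixed to the table: inside diameter 52 mm, wall 3 mm thick (outside 58 mm), rim 9 mm above the table, flat inner floor 3 mm above the table. Origin: centre of its underside on the table, z up. Dish for the 34 mm spool
- dish_medium: the second largest of four shallow round aluminium spool dishes, fixed to the table: inside diameter 63 mm, wall 3 mm thick (outside 69 mm), rim 9 mm above the table, flat inner floor 3 mm above the table. Origin: centre of its underside on the table, z up. Dish for the 45 mm spool
- dish_large: the largest of four shallow round aluminium spool dishes, fixed to the table: inside diameter 74 mm, wall 3 mm thick (outside 80 mm), rim 9 mm above the table, flat inner floor 3 mm above the table. Origin: centre of its underside on the table, z up. Dish for the 56 mm spool
- varnish_bottle: small amber glass bottle with a white cap, standing loose among the spools; 32 mm in diameter, cap 19 mm in diameter, 60 mm tall. Not to be moved. Origin: centre of the underside, z up. (Other things on the table - vise, organiser box, cards, wax tub - are fixed, well outside the area where spools and dishes stand, which spans about 0.43 to 0.62 m ahead of the robot and 0.35 m to either side)
- hair_stacker: brass tool like a narrow tube with a wider foot and collar, standing upright and loose among the spools; foot 34 mm in diameter, 64 mm tall. Not a spool; not to be moved. Origin: centre of the underside, z up
Mind the look-alikes: they are no part of the job. What is shaped like the spool_medium but green or purple is not meant.

How it is judged:
At the end, for the whole second after the job is handed in: Each spool stands in the dish of its own size rank: centre within 12 mm, underside on the dish floor (under 6 mm above the table), upright within 0.12 rad, released, at rest; varnish bottle and hair stacker upright within 0.15 rad and within 25 mm of where they began (horizontal distance between spool_tiny and dish_tiny below 0.012 m and z of spool_tiny in the frame of dish_tiny between 0 and 0.006 m and angle between each of spool_tiny, spool_small, spool_medium, spool_large's own z axis and vertical below 0.12 rad and linear speed of each of spool_tiny, spool_small, spool_medium, spool_large below 0.02 m/s and horizontal distance between spool_small and dish_small below 0.012 m and z of spool_small in the frame of dish_small between 0 and 0.006 m and horizontal distance between spool_medium and dish_medium below 0.012 m and z of spool_medium in the frame of dish_medium between 0 and 0.006 m and horizontal distance between spool_large and dish_large below 0.012 m and z of spool_large in the frame of dish_large between 0 and 0.006 m and distance of each of varnish_bottle, hair_stacker from where it was at the start of the episode below 0.025 m and angle between each of varnish_bottle, hair_stacker's own z axis and vertical below 0.15 rad); the robot touches nothing.
It fails at once if the varnish bottle is pushed more than 25 mm away or tipped (distance of varnish_bottle from where it was at the start of the episode above 0.025 m or angle between varnish_bottle's own z axis and vertical above 0.4 rad).
It fails at once if the hair stacker is pushed more than 25 mm away or tipped (distance of hair_stacker from where it was at the start of the episode above 0.025 m or angle between hair_stacker's own z axis and vertical above 0.4 rad).
It also fails if it takes over 99 s, if anything falls off the work surface, if the arm or the gripper's body presses on something with over 40 N, if the wrist force passes 120 N, or if a joint passes its speed limit or range.

### The arm

A 6-joint arm with a two-finger parallel gripper is mounted at the origin on the work surface. World frame = base frame: x ahead of the robot, y to its left, z up, the work surface at z = 0. Lengths are in m, angles in rad, forces in N, time in s.
With the tool pointing down it reaches from about 0.35 to 0.8 m from the base axis. Payload 7.3 kg.
Tool frame: the origin (TCP) lies midway between the tips of the shut fingers; the grasp point (between the pads) lies 19 mm behind it (env.grip_point_offset is the distance from the TCP to the grasp point, in m); z points along the fingers, y is the line along which they close (so a half turn about z gives the same grasp; the last joint's range is limited). The gripper opens to 85 mm and grips with 20 to 120 N. Pads are 22 mm wide; open, the fingers measure 114 mm over their backs; the gripper's body (76 mm by 85 mm) begins 54 mm behind the grasp point. The pads swing forward as they close: fully open they stand 13 mm farther back than shut.
Start: joints at [-1.283, 0.342, 1.524, -0, 1.275, -0.146], TCP at [0.221, -0.476, 0.231] pointing down, gripper open.
Joint ranges: [-2.53, 2.53], [-0.77, 2.02], [0.04, 2.7], [-1, 4.14], [0.28, 2.66], [-3.11, 3.11]. Speed limits (rad/s): [2.57, 2.57, 3.14, 3.14, 3.14, 3.14].

### API

Orientations are given as a unit quaternion [x, y, z, w].
In Python, from bench import env, viewer gives the robot as it stands.
- The arm moves only by the tool apply_moves, never from a script. Its argument "deltas" is a list that holds one entry, the list of rows, each a list of 7 numbers: the shift along the tool's x, y, z in m, then the turn, a rotation vector about the tool's x, y, z in degrees, then the opening, from -1 (shut) to 1 (fully open). A call has 1 to 5 rows; each row shifts and turns the commanded pose from where the row before left it, along the tool's axes as they then stand; what a row does not reach is not made up. A row lasts 1/8 s, in which the tool goes at most 62.5 mm and 10.7 degrees, less where a joint would pass 70% of its speed; a pose out of reach is approached as far as the arm can. A call with a gripper value outside its range is refused whole. The fingers move at their own pace and stop on an object; the grip force is fixed at half the most. Time passes only in rows, so rows that do not move let the fingers close. It gives the time, the measured TCP pose, the force, the opening and the grip force at its end, in the units of the state.
- env.state(): the state, without advancing time (a new reading comes with each control period).
- viewer.grab_frame(name): name is "scene" or "top" or "wrist"; returns (picture, depth): 400x640x3 uint8, red, green, blue; 400x640 float32, m along the optical axis (not along the pixel's ray), 0 where there is no reading.
- viewer.camera_info(name): a dict with "fx", "fy", "cx", "cy" (pixels), "R" (3x3) and "t" (3): a world point X has camera coordinates R X + t. Camera axes: x right, y down, z forward; pixel columns grow to the right and rows downward; lengths in m; the calibration is good to about 2 mm. A picture is of the moment at which its call begins: read the wrist's pose just before it. camera_info takes no time and is no camera call; for the wrist camera it gives the pose at the moment of the call.
- env.close_job(): hands the job in; it is judged then, once.
The state is a dict: "time_s": time; "qpos": joint angles; "dq": joint speeds; "joint_efforts": joint torques, N m; "ee_pos": TCP position; "orientation": TCP orientation; "wrist_force": force on the tool from outside, world axes, zero at the start; "wrist_torque": the same for the moment, N m; "finger_gap": opening from 0.0 (shut) to 1.0 (fully open); "grip_force": force on a finger pad.
Only numpy, scipy, OpenCV 4.12 (cv2) and the standard library are available. Lean on these libraries where they do the work, as an engineer would, in place of code of your own. Each camera call takes 0.05 s, during which the arm holds its last target. There are 200 camera calls.

## Working session

There is one attempt and no reset: what is moved stays moved. The work goes in short steps, Python scripts to look and compute and a tool call to move; the robot and the scene stay as the last step left them, time stands still between calls to the robot, and variables do not carry over. Pictures are saved under pics/ and viewed, at most 14 in all, crops included, and the job is handed in when it is done.

Besides the shell and the picture viewer there is one more tool, called after "Call:" as name(argument=value, ...), one argument or row to a line, values as JSON. apply_moves: Moves the arm, as the interface text tells. Its arguments: {"type":"object","properties":{"deltas":{"type":"array","items":{"type":"array","items":{"type":"array","items":{"type":"number"}}}}},"required":["deltas"]}

```bash
mkdir -p pics; python3 - <<'E'
from bench import env, viewer
import cv2, numpy as np, pickle
for n in ("top","scene"):
    p,d=viewer.grab_frame(n); c=viewer.camera_info(n)
    cv2.imwrite(f"pics/{n}0.png",p[...,::-1]); np.savez(f"{n}0.npz",p=p,d=d,**{k:np.array(v) for k,v in c.items()})
    R=np.array(c["R"]);print(n,c["fx"],c["cx"],c["cy"],(-R.T@np.array(c["t"])).round(3),R.round(2).tolist())
s=env.state();print(s)
E
```

```text
top 431.91785766798836 326.01569381094527 200.47418805603007 [0.255 0.034 1.18 ] [[0.01, -1.0, 0.02], [-0.98, -0.01, -0.18], [0.18, -0.02, -0.98]]
scene 389.7421653639097 321.1514728921388 197.85549814342528 [ 0.992 -0.454  0.578] [[0.68, 0.73, -0.01], [0.42, -0.41, -0.81], [-0.6, 0.55, -0.59]]
{'time_s': 0.1, 'qpos': array([-1.28299351e+00,  3.42653446e-01,  1.52489598e+00,  1.26740343e-05,
        1.27540823e+00, -1.45965875e-01]), 'dq': array([ 0.00013512, -0.00109416, -0.00088005, -0.00103087, -0.00059338,
        0.00036647]), 'joint_efforts': array([ 1.40510034e-03, -4.34449196e+01, -2.46490574e+01, -1.49451012e-04,
        4.70319195e-03,  2.81191569e-05]), 'ee_pos': array([ 0.22059434, -0.47602368,  0.23070416]), 'orientation': array([ 9.76572810e-01,  2.15186152e-01, -4.23153148e-05, -6.81215066e-04]), 'wrist_force': array([0.33828378, 0.05093934, 0.29225487]), 'wrist_torque': array([-0.0005069 ,  0.00886981, -0.00952291]), 'grip_force': 0.0, 'finger_gap': 0.9981922659628366}
```

View pics/top0.png

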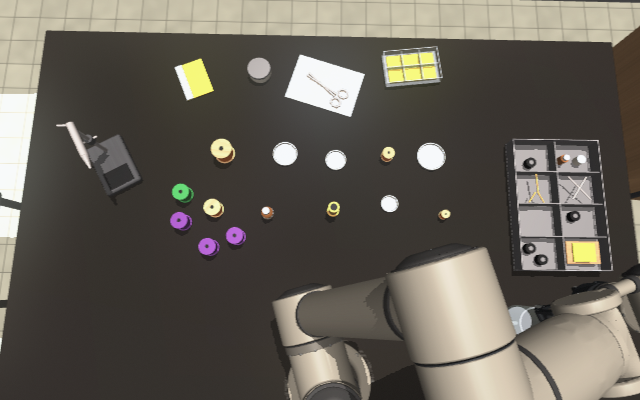

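View pics/scene0.png

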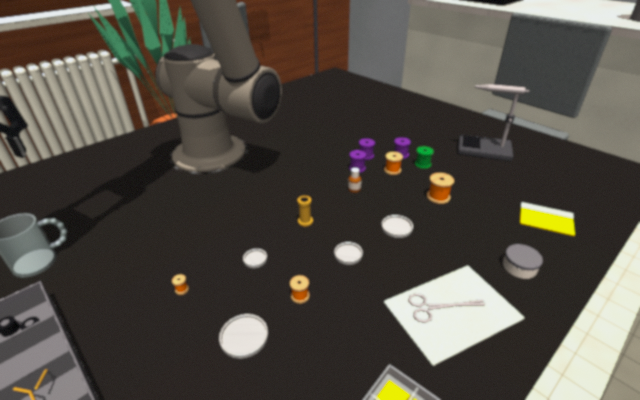

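The top view shows the spools: large (222,151), medium (213,208), small (388,154) and tiny (445,214). The dishes are large (431,156), medium (285,153), small (336,159) and tiny (390,203). The bottle is at (267,212) and the stacker at (333,209).

Things that could be mistaken for the targets:
- The green spool at (181,192) and the purple ones at (180,220), (207,246) and (235,236) look like spool_medium. I choose the orange one at (213,208).
- The stacker at (333,209) could pass for a spool, but it is narrow brass.

Next I measure positions from both views.

```bash
cat > h.py <<'E'
import numpy as np, cv2
def world(p,d,c,):
    v,u=np.mgrid[:d.shape[0],:d.shape[1]]
    X=np.stack([(u-c["cx"])/c["fx"]*d,(v-c["cy"])/c["fy"]*d,d],-1)
    return (X-np.array(c["t"]))@np.array(c["R"])
def circ(P):  # min enclosing circle of xy points, mm
    (x,y),r=cv2.minEnclosingCircle((P[:,:2]*1000).astype(np.float32)); return round(x,1),round(y,1),round(2*r,1)
E
python3 - <<'E'
import numpy as np,cv2
from h import *
for n in("top","scene"):
    f=np.load(n+"0.npz"); W=world(f["p"],f["d"],f)
    ok=(f["d"]>0)&(W[...,0]>.4)&(W[...,0]<.66)&(abs(W[...,1])<.38)
    b=ok&(np.abs(W[...,2])<.004)&(f["p"].max(-1)<60); print(n,"table z",np.median(W[b][:,2]))
    m=(ok&(f["p"].max(-1)>90)).astype(np.uint8)
    k,l,st,ce=cv2.connectedComponentsWithStats(m,connectivity=8)
    for i in range(1,k):
        if st[i,4]<25: continue
        P=W[l==i]; zt=np.percentile(P[:,2],92); T=P[P[:,2]>zt-.006]
        print(ce[i].round(),"n",st[i,4],"ztop",round(zt*1000,1),"top circ",circ(T),"rgb",f["p"][l==i].mean(0).round())
E
python3 -c "
import cv2
a=cv2.imread('pics/top0.png')[120:270,160:470]
cv2.imwrite('pics/c.png',cv2.resize(a,None,fx=2.5,fy=2.5,interpolation=cv2.INTER_CUBIC))"
```

```text
top table z -0.00045071224645955776
[222. 150.] n 466 ztop 55.5 top circ (605.6, 297.2, 56.1) rgb [205. 190. 141.]
[285. 153.] n 489 ztop 8.3 top circ (607.8, 129.8, 71.2) rgb [226. 228. 229.]
[431. 156.] n 638 ztop 7.6 top circ (608.4, -283.4, 83.9) rgb [230. 231. 232.]
[387. 154.] n 174 ztop 40.0 top circ (605.6, -158.7, 33.2) rgb [197. 183. 137.]
[335. 159.] n 351 ztop 7.9 top circ (592.9, -14.0, 60.0) rgb [224. 226. 227.]
[389. 203.] n 249 ztop 9.3 top circ (468.7, -164.2, 48.7) rgb [223. 225. 226.]
[213. 207.] n 305 ztop 48.0 top circ (446.6, 314.3, 45.6) rgb [210. 201. 152.]
[333. 209.] n 136 ztop 66.1 top circ (447.9, -8.3, 29.5) rgb [188. 179. 107.]
[267. 212.] n 131 ztop 60.6 top circ (436.8, 170.4, 18.8) rgb [173. 146. 129.]
[444. 214.] n 99 ztop 31.7 top circ (438.1, -313.2, 24.4) rgb [188. 176. 132.]
scene table z 0.001008865070610744
[393. 163.] n 343 ztop 47.4 top circ (450.2, 313.2, 48.4) rgb [178. 123.  59.]
[355. 180.] n 239 ztop 59.7 top circ (440.0, 170.1, 20.3) rgb [154. 126. 103.]
[440. 188.] n 656 ztop 55.5 top circ (609.0, 295.9, 58.8) rgb [180. 124.  59.]
[305. 212.] n 357 ztop 65.3 top circ (450.2, -7.5, 29.9) rgb [150. 112.  34.]
[397. 225.] n 608 ztop 9.4 top circ (609.6, 127.5, 71.5) rgb [197. 193. 187.]
[348. 252.] n 548 ztop 9.6 top circ (594.1, -13.3, 60.1) rgb [196. 192. 186.]
[255. 257.] n 405 ztop 10.2 top circ (470.7, -164.1, 49.9) rgb [191. 186. 181.]
[180. 284.] n 262 ztop 31.8 top circ (439.7, -312.0, 26.4) rgb [178. 129.  67.]
[299. 288.] n 493 ztop 39.7 top circ (607.9, -158.8, 34.8) rgb [185. 135.  71.]
[243. 335.] n 1761 ztop 9.6 top circ (609.0, -283.3, 82.0) rgb [209. 205. 199.]
```

View pics/c.png

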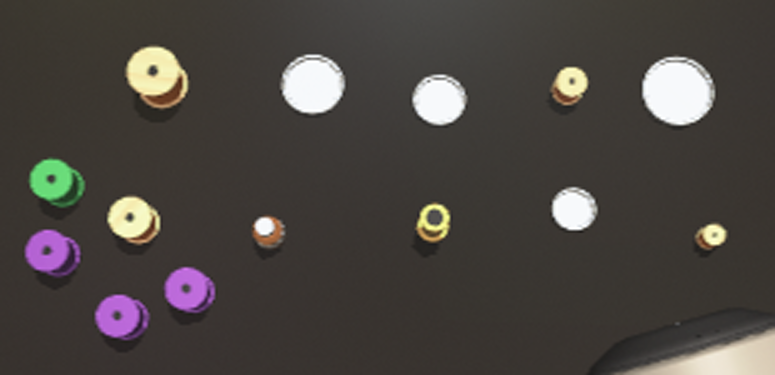

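Both views agree within 3 mm, and the heights and diameters match the text. The crop at 2.5x shows the orange medium spool at (133,218), separate from the green and purple ones. I start by aligning the tool and moving over the tiny spool.

Call:
apply_moves(
  deltas=[
    [[0,0,0,0,0,8.28,1],[0,0,0,0,0,8.28,1],[0,0,0,0,0,8.28,1],[0,0,0,0,0,0,1]],
  ],
)

```text
time_s: 0.6
ee_pos: [0.2206, -0.4762, 0.231]
orientation: [1.0, 0.001, -0.0, -0.0]
wrist_force: [-0.0, -0.8, -0.4]
finger_gap: 1.002
grip_force: 0.0
```

Call:
apply_moves(
  deltas=[
    [[0.0436,-0.0328,0,0,0,0,1],[0.0436,-0.0328,0,0,0,0,1],[0.0436,-0.0328,0,0,0,0,1],[0.0436,-0.0328,0,0,0,0,1],[0.0436,-0.0328,0,0,0,0,1]],
  ],
)

```text
time_s: 1.23
ee_pos: [0.4399, -0.3111, 0.2312]
orientation: [1.0, 0.002, -0.0, 0.0]
wrist_force: [-0.2, -0.9, -0.1]
finger_gap: 1.001
grip_force: 0.0
```

Call:
apply_moves(
  deltas=[
    [[0,0,0.05,0,0,0,1],[0,0,0.05,0,0,0,1],[0,0,0.03,0,0,0,1],[0,0,0,0,0,0,1],[0,0,0,0,0,0,1]],
  ],
)

```text
time_s: 1.85
ee_pos: [0.4393, -0.313, 0.1025]
orientation: [1.0, 0.001, 0.001, 0.001]
wrist_force: [-0.1, -0.5, 0.1]
finger_gap: 0.999
grip_force: 0.0
```

```bash
python3 - <<'E'
from bench import env, viewer
import cv2, numpy as np
from h import *
c=viewer.camera_info("wrist"); p,d=viewer.grab_frame("wrist")
cv2.imwrite("pics/w1.png",p[...,::-1]); W=world(p,d,c)
ok=(d>0)&(np.hypot(W[...,0]-.439,W[...,1]+.3125)<.025)&(W[...,2]>.01)&(W[...,2]<.045)
P=W[ok];print(len(P)); 
if len(P):
    zt=np.percentile(P[:,2],95);print(zt,circ(P[P[:,2]>zt-.004]),circ(P))
E
```

```text
997
0.031075333350683798 (440.6, -312.1, 24.1) (440.6, -312.1, 24.1)
```

View pics/w1.png

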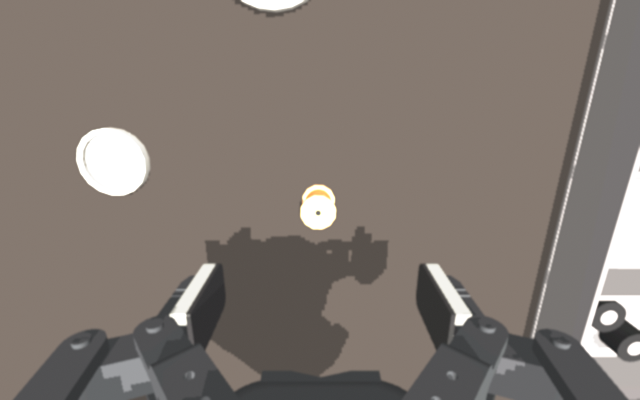

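The wrist view shows the tiny spool at (318,212), midway between the pads, at (440.6,-312.1) and 31 mm high, which agrees with the other views. Now I descend and grip.

Call:
apply_moves(
  deltas=[
    [[0.001,-0.001,0.05,0,0,0,1],[0,0,0.0435,0,0,0,1],[0,0,0,0,0,0,1],[0,0,0,0,0,0,-1],[0,0,0,0,0,0,-1]],
  ],
)

```text
time_s: 2.52
ee_pos: [0.4409, -0.3125, 0.0101]
orientation: [1.0, 0.0, 0.002, 0.002]
wrist_force: [-0.5, 0.4, 0.2]
finger_gap: 0.609
grip_force: 0.0
```

Call:
apply_moves(
  deltas=[
    [[0,0,0,0,0,0,-1],[0,0,0,0,0,0,-1],[0,0,0,0,0,0,-1],[0,0,0,0,0,0,-1],[0,0,0,0,0,0,-1]],
  ],
)

```text
time_s: 3.15
ee_pos: [0.4402, -0.3117, 0.0091]
orientation: [1.0, 0.0, 0.001, 0.001]
wrist_force: [-0.9, -0.1, 7.2]
finger_gap: 0.239
grip_force: 58.3
```

Call:
apply_moves(
  deltas=[
    [[0,0,-0.02,0,0,0,-1],[0,0,-0.03,0,0,0,-1],[0,0,-0.043,0,0,0,-1],[0,0,0,0,0,0,-1],[0,0,0,0,0,0,-1]],
  ],
)

```text
time_s: 3.78
ee_pos: [0.4394, -0.3111, 0.1007]
orientation: [1.0, 0.0, -0.0, -0.0]
wrist_force: [-0.0, -0.4, -0.3]
finger_gap: 0.247
grip_force: 58.6
```

```bash
python3 - <<'E'
from bench import env, viewer
import cv2, numpy as np
p,d=viewer.grab_frame("wrist"); q,_=viewer.grab_frame("scene")
a=p[200:400,120:520][...,::-1]; b=cv2.resize(q[180:320,90:290],None,fx=2,fy=2)[:200*1+80][...,::-1]
cv2.imwrite("pics/w2.png",np.vstack([a,b]))
s=env.state();print(s["ee_pos"],s["finger_gap"],s["grip_force"],s["wrist_force"])
E
```

```text
[ 0.43905868 -0.31080942  0.09978935] 0.2387877473467099 58.60600411891937 [-0.32564567 -0.20378526 -0.65900062]
```

View pics/w2.png

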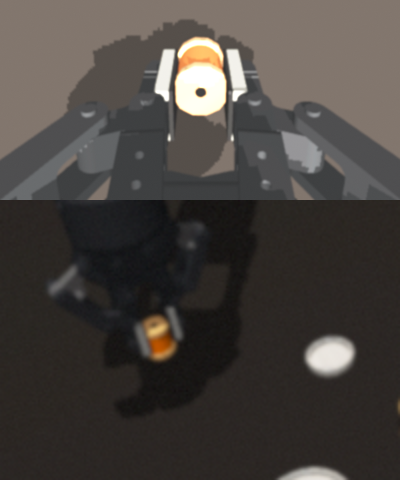

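The crop shows the tiny spool held upright between the pads (spool top at about (200,92)). Now I carry it to the tiny dish.

Call:
apply_moves(
  deltas=[
    [[0.008,-0.037,0,0,0,0,-1],[0.007,-0.037,0,0,0,0,-1],[0.008,-0.037,0,0,0,0,-1],[0.007,-0.036,0,0,0,0,-1],[0,0,0.04,0,0,0,-1]],
  ],
)

```text
time_s: 4.5
ee_pos: [0.4713, -0.1628, 0.0616]
orientation: [1.0, 0.002, 0.002, 0.001]
wrist_force: [0.0, -1.7, -0.6]
finger_gap: 0.245
grip_force: 58.7
```

Call:
apply_moves(
  deltas=[
    [[0,0,0.03,0,0,0,-1],[0,0,0,0,0,0,-1],[0,0,0,0,0,0,-1]],
  ],
)

```text
time_s: 4.88
ee_pos: [0.4699, -0.1646, 0.0311]
orientation: [1.0, 0.0, 0.0, 0.0]
wrist_force: [-0.0, -1.0, 0.3]
finger_gap: 0.239
grip_force: 58.7
```

Call:
apply_moves(
  deltas=[
    [[0,0,0.012,0,0,0,-1],[0,0,0.006,0,0,0,-1],[0,0,0,0,0,0,-1],[0,0,0,0,0,0,-1]],
  ],
)

```text
time_s: 5.38
ee_pos: [0.4696, -0.1644, 0.0129]
orientation: [1.0, 0.0, 0.0, 0.0]
wrist_force: [0.4, 0.2, -0.6]
finger_gap: 0.245
grip_force: 58.7
```

Call:
apply_moves(
  deltas=[
    [[0,0,0.001,0,0,0,-1],[0,0,0,0,0,0,-1],[0,0,0,0,0,0,-1]],
  ],
)

```text
time_s: 5.75
ee_pos: [0.4698, -0.1644, 0.0122]
orientation: [1.0, 0.0, 0.0, 0.0]
wrist_force: [0.1, 0.4, 4.7]
finger_gap: 0.241
grip_force: 59.0
```

Light contact with the dish floor, so I release, rise, and move over the small spool.

Call:
apply_moves(
  deltas=[
    [[0,0,0,0,0,0,-0.3],[0,0,0,0,0,0,0.2],[0,0,0,0,0,0,1],[0,0,0,0,0,0,1],[0,0,-0.02,0,0,0,1]],
  ],
)

```text
time_s: 6.38
ee_pos: [0.4686, -0.1638, 0.0309]
orientation: [1.0, 0.0, -0.001, -0.001]
wrist_force: [1.6, 0.4, 0.9]
finger_gap: 0.996
grip_force: 0.0
```

Call:
apply_moves(
  deltas=[
    [[0,0,-0.05,0,0,0,1],[0.046,0.001,-0.02,0,0,0,1],[0.046,0.001,0,0,0,0,1],[0.045,0,0,0,0,0,1],[0,-0.007,0,0,0,0,1]],
  ],
)

```text
time_s: 7.0
ee_pos: [0.6087, -0.1593, 0.1011]
orientation: [1.0, 0.0, 0.001, 0.0]
wrist_force: [-0.1, -0.0, 0.3]
finger_gap: 1.001
grip_force: 0.0
```

```bash
cat >> h.py <<'E'
# look at one object: centre guess, radius of search, z range (m)
def look(name,x,y,r,z0,z1,save=None):
    from bench import env,viewer
    c=viewer.camera_info(name); p,d=viewer.grab_frame(name); W=world(p,d,c)
    if save: cv2.imwrite(save,p[...,::-1])
    P=W[(d>0)&(np.hypot(W[...,0]-x,W[...,1]-y)<r)&(W[...,2]>z0)&(W[...,2]<z1)]
    if len(P)<5: print(name,"none",len(P));return
    zt=np.percentile(P[:,2],95);print(name,len(P),"zt",zt.round(4),circ(P[P[:,2]>zt-.004]))
E
python3 - <<'E'
from bench import env
from h import *
look("top",.4697,-.1641,.02,.015,.05)
look("scene",.4697,-.1641,.02,.015,.05,"pics/s3.png")
look("wrist",.607,-.159,.027,.02,.05)
s=env.state();print(s["ee_pos"])
E
```

```text
top none 0
scene 108 zt 0.0347 (470.7, -165.0, 24.9)
wrist 2029 zt 0.0391 (608.2, -158.5, 34.1)
[ 0.60545428 -0.15868866  0.10123997]
```

View pics/s3.png

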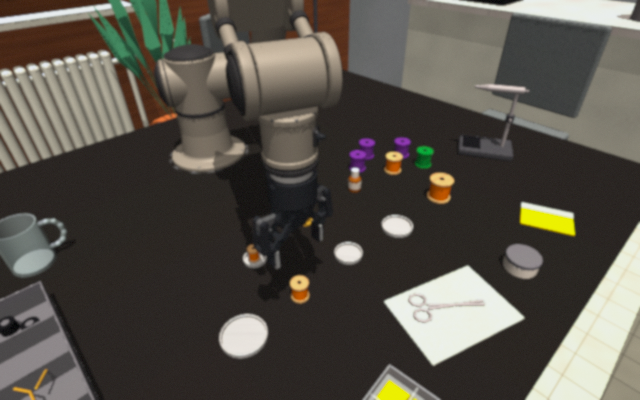

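The tiny spool stands in its dish at (254,255), with its top at about 34 mm. Next is the small spool.

Call:
apply_moves(
  deltas=[
    [[0.001,0,0.05,0,0,0,1],[0,0,0.0425,0,0,0,1],[0,0,0,0,0,0,1],[0,0,0,0,0,0,-1],[0,0,0,0,0,0,-1]],
  ],
)

```text
time_s: 7.78
ee_pos: [0.6088, -0.1599, 0.0117]
orientation: [1.0, 0.0, 0.002, 0.001]
wrist_force: [0.8, 0.1, 0.6]
finger_gap: 0.603
grip_force: 0.0
```

Call:
apply_moves(
  deltas=[
    [[0,0,0,0,0,0,-1],[0,0,0,0,0,0,-1],[0,0,0,0,0,0,-1],[0,0,0,0,0,0,-1]],
  ],
)

```text
time_s: 8.28
ee_pos: [0.6085, -0.1597, 0.0113]
orientation: [1.0, 0.0, 0.001, 0.001]
wrist_force: [-1.9, 0.7, 6.0]
finger_gap: 0.365
grip_force: 58.6
```

Call:
apply_moves(
  deltas=[
    [[0,0,-0.02,0,0,0,-1],[0,0,-0.03,0,0,0,-1],[0,0,-0.042,0,0,0,-1],[0,0,0,0,0,0,-1],[0,0,0,0,0,0,-1]],
  ],
)

```text
time_s: 8.9
ee_pos: [0.6073, -0.1591, 0.1013]
orientation: [1.0, 0.0, -0.0, 0.0]
wrist_force: [-0.6, -0.3, -0.7]
finger_gap: 0.363
grip_force: 59.3
```

Call:
apply_moves(
  deltas=[
    [[-0.004,-0.037,0,0,0,0,-1],[-0.004,-0.037,0,0,0,0,-1],[-0.003,-0.036,0,0,0,0,-1],[-0.003,-0.0355,0,0,0,0,-1],[0,0,0.04,0,0,0,-1]],
  ],
)

```text
time_s: 9.52
ee_pos: [0.5948, -0.0114, 0.0624]
orientation: [1.0, 0.002, 0.002, 0.0]
wrist_force: [-0.8, 0.6, -1.4]
finger_gap: 0.363
grip_force: 59.3
```

Call:
apply_moves(
  deltas=[
    [[0,0,0.03,0,0,0,-1],[0,0,0.01,0,0,0,-1],[0,0,0.005,0,0,0,-1],[0,0,0,0,0,0,-1],[0,0,0,0,0,0,-1]],
  ],
)

```text
time_s: 10.15
ee_pos: [0.5943, -0.014, 0.0173]
orientation: [1.0, 0.0, 0.001, 0.0]
wrist_force: [-0.0, 0.1, -0.5]
finger_gap: 0.369
grip_force: 59.3
```

Call:
apply_moves(
  deltas=[
    [[0,0,0.0015,0,0,0,-1],[0,0,0.0015,0,0,0,-1],[0,0,0,0,0,0,-1],[0,0,0,0,0,0,-1]],
  ],
)

```text
time_s: 10.65
ee_pos: [0.5939, -0.0139, 0.0144]
orientation: [1.0, 0.0, 0.001, 0.0]
wrist_force: [-1.5, 1.0, 6.0]
finger_gap: 0.363
grip_force: 59.7
```

Call:
apply_moves(
  deltas=[
    [[0,0,0,0,0,0,-0.1],[0,0,0,0,0,0,0.4],[0,0,0,0,0,0,1],[0,0,0,0,0,0,1],[0,0,-0.02,0,0,0,1]],
  ],
)

```text
time_s: 11.28
ee_pos: [0.5924, -0.0137, 0.032]
orientation: [1.0, 0.0, -0.002, -0.0]
wrist_force: [0.2, 0.2, -0.1]
finger_gap: 0.999
grip_force: 0.0
```

Call:
apply_moves(
  deltas=[
    [[0,0,-0.05,0,0,0,1],[0.003,-0.05,-0.018,0,0,0,1],[0.002,-0.052,0,0,0,0,1],[0.002,-0.052,0,0,0,0,1],[0.002,-0.052,0,0,0,0,1]],
  ],
)

```text
time_s: 11.9
ee_pos: [0.6024, 0.1938, 0.1013]
orientation: [1.0, 0.0, 0.0, 0.0]
wrist_force: [1.0, -1.0, 0.2]
finger_gap: 0.999
grip_force: 0.0
```

Call:
apply_moves(
  deltas=[
    [[0.002,-0.052,0,0,0,0,1],[0.002,-0.052,0,0,0,0,1],[0,0,0,0,0,0,1],[0,0,0,0,0,0,1]],
  ],
)

```text
time_s: 12.4
ee_pos: [0.6062, 0.2958, 0.1009]
orientation: [1.0, 0.0, -0.0, 0.0]
wrist_force: [-0.2, -0.0, -0.2]
finger_gap: 0.997
grip_force: 0.0
```

```bash
python3 - <<'E'
from bench import env
from h import *
look("top",.5935,-.0136,.024,.02,.06)
look("scene",.5935,-.0136,.024,.02,.06)
look("wrist",.607,.2965,.037,.03,.07,"pics/w4.png")
s=env.state();print(s["ee_pos"])
E
```

```text
top 121 zt 0.0434 (591.9, -15.3, 32.7)
scene 240 zt 0.0431 (593.3, -15.4, 35.5)
wrist 6069 zt 0.0551 (607.8, 298.6, 56.3)
[0.60677175 0.29470011 0.10128954]
```

Call:
apply_moves(
  deltas=[
    [[0.001,-0.0025,0.03,0,0,0,1],[0,0,0.03,0,0,0,1],[0,0,0.03,0,0,0,1],[0,0,0,0,0,0,1],[0,0,0,0,0,0,-1]],
  ],
)

```text
time_s: 13.18
ee_pos: [0.6085, 0.2983, 0.0127]
orientation: [1.0, -0.0, 0.001, -0.0]
wrist_force: [-0.3, 0.7, 0.2]
finger_gap: 0.815
grip_force: 0.0
```

Call:
apply_moves(
  deltas=[
    [[0,0,0,0,0,0,-1],[0,0,0,0,0,0,-1],[0,0,0,0,0,0,-1],[0,0,0,0,0,0,-1],[0,0,0,0,0,0,-1]],
  ],
)

```text
time_s: 13.8
ee_pos: [0.6089, 0.2988, 0.0136]
orientation: [1.0, 0.0, 0.002, -0.0]
wrist_force: [-0.4, -2.3, 5.8]
finger_gap: 0.629
grip_force: 61.7
```

Call:
apply_moves(
  deltas=[
    [[0,0,-0.02,0,0,0,-1],[0,0,-0.03,0,0,0,-1],[0,0,-0.04,0,0,0,-1],[0,0,-0.01,0,0,0,-1],[0,0,0,0,0,0,-1]],
  ],
)

```text
time_s: 14.42
ee_pos: [0.6076, 0.2989, 0.1122]
orientation: [1.0, 0.0, 0.001, -0.0]
wrist_force: [-1.4, 1.1, -0.9]
finger_gap: 0.629
grip_force: 62.9
```

Call:
apply_moves(
  deltas=[
    [[0,0.05,0,0,0,0,-1],[0,0.053,0,0,0,0,-1],[0,0.053,0,0,0,0,-1],[0,0.053,0,0,0,0,-1],[0,0.053,0,0,0,0,-1]],
  ],
)

```text
time_s: 15.05
ee_pos: [0.6063, 0.0351, 0.1095]
orientation: [1.0, 0.0, -0.002, -0.0]
wrist_force: [0.4, -0.0, -0.6]
finger_gap: 0.629
grip_force: 63.0
```

Call:
apply_moves(
  deltas=[
    [[0,0.053,0,0,0,0,-1],[0,0.053,0,0,0,0,-1],[0,0.053,0,0,0,0,-1],[0,0.053,0,0,0,0,-1],[0,0.053,0,0,0,0,-1]],
  ],
)

```text
time_s: 15.68
ee_pos: [0.6065, -0.2295, 0.1093]
orientation: [1.0, 0.0, -0.001, -0.001]
wrist_force: [0.3, 1.0, -0.4]
finger_gap: 0.629
grip_force: 63.0
```

Call:
apply_moves(
  deltas=[
    [[0.001,0.054,0,0,0,0,-1],[0,0,0.03,0,0,0,-1],[0,0,0.03,0,0,0,-1],[0,0,0,0,0,0,-1],[0,0,0,0,0,0,-1]],
  ],
)

```text
time_s: 16.3
ee_pos: [0.6088, -0.2822, 0.0515]
orientation: [1.0, 0.0, -0.0, 0.0]
wrist_force: [0.1, 0.5, -0.5]
finger_gap: 0.627
grip_force: 63.1
```

Call:
apply_moves(
  deltas=[
    [[0,0.001,0.02,0,0,0,-1],[0,0,0.01,0,0,0,-1],[0,0,0.004,0,0,0,-1],[0,0,0,0,0,0,-1],[0,0,0,0,0,0,-1]],
  ],
)

```text
time_s: 16.92
ee_pos: [0.6088, -0.2834, 0.0174]
orientation: [1.0, 0.0, 0.0, 0.0]
wrist_force: [-0.0, 0.7, -0.2]
finger_gap: 0.628
grip_force: 63.1
```

Call:
apply_moves(
  deltas=[
    [[0,0,0.001,0,0,0,-1],[0,0,0,0,0,0,-1],[0,0,0,0,0,0,-1]],
  ],
)

```text
time_s: 17.3
ee_pos: [0.6088, -0.2834, 0.0167]
orientation: [1.0, 0.0, 0.0, 0.0]
wrist_force: [-1.5, 0.5, 2.5]
finger_gap: 0.626
grip_force: 63.2
```

Call:
apply_moves(
  deltas=[
    [[0,0,0,0,0,0,0.4],[0,0,0,0,0,0,0.8],[0,0,0,0,0,0,1],[0,0,0,0,0,0,1],[0,0,-0.02,0,0,0,1]],
  ],
)

```text
time_s: 17.92
ee_pos: [0.6076, -0.2827, 0.0353]
orientation: [1.0, 0.0, -0.002, -0.001]
wrist_force: [0.6, -0.8, 0.4]
finger_gap: 1.001
grip_force: 0.0
```

Call:
apply_moves(
  deltas=[
    [[0,0,-0.04,0,0,0,1],[0,0,-0.03,0,0,0,1],[-0.014,-0.052,0,0,0,0,1],[-0.014,-0.054,0,0,0,0,1],[-0.014,-0.054,0,0,0,0,1]],
  ],
)

```text
time_s: 18.55
ee_pos: [0.5665, -0.122, 0.108]
orientation: [1.0, -0.0, 0.001, 0.0]
wrist_force: [0.2, 0.5, 0.3]
finger_gap: 1.0
grip_force: 0.0
```

Call:
apply_moves(
  deltas=[
    [[-0.015,-0.055,0,0,0,0,1],[-0.015,-0.055,0,0,0,0,1],[-0.015,-0.055,0,0,0,0,1],[-0.015,-0.055,0,0,0,0,1],[-0.015,-0.055,0,0,0,0,1]],
  ],
)

```text
time_s: 19.18
ee_pos: [0.4916, 0.1535, 0.108]
orientation: [1.0, 0.0, 0.001, -0.0]
wrist_force: [0.6, 1.1, -0.9]
finger_gap: 1.0
grip_force: 0.0
```

Call:
apply_moves(
  deltas=[
    [[-0.015,-0.055,0,0,0,0,1],[-0.015,-0.055,0,0,0,0,1],[-0.014,-0.052,0,0,0,0,1],[0,0,0,0,0,0,1],[0,0,0,0,0,0,1]],
  ],
)

```text
time_s: 19.8
ee_pos: [0.4477, 0.3135, 0.1071]
orientation: [1.0, 0.001, 0.001, -0.0]
wrist_force: [0.0, -0.6, -0.3]
finger_gap: 1.002
grip_force: 0.0
```

```bash
python3 - <<'E'
from bench import env
from h import *
look("top",.6087,-.2834,.035,.03,.07)
look("scene",.6087,-.2834,.035,.03,.07)
look("wrist",.4484,.3137,.032,.03,.06,"pics/w5.png")
s=env.state();print(s["ee_pos"])
E
```

```text
top 348 zt 0.0595 (605.9, -285.0, 56.2)
scene 1016 zt 0.0594 (607.7, -284.7, 57.1)
wrist 3445 zt 0.0471 (448.6, 315.6, 45.0)
[0.44811892 0.31249841 0.10667925]
```

View pics/w5.png

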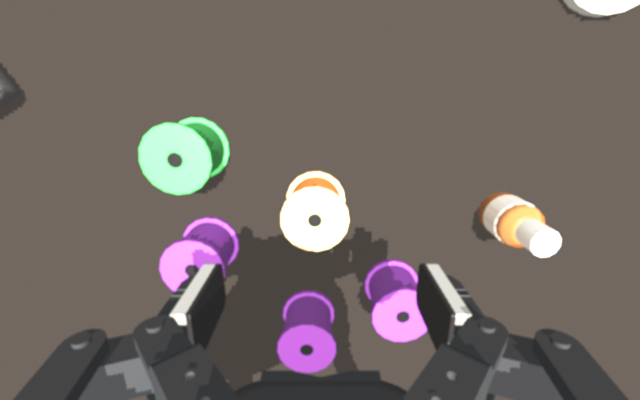

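The wrist view shows the medium spool at (315,215), with purple spools at (192,265), (307,350), (403,315) and green at (178,158). I check the finger clearance before going down.

```bash
python3 - <<'E'
from h import *
f=np.load("top0.npz");W=world(f["p"],f["d"],f);p=f["p"].astype(int)
m=((p.max(-1)-p.min(-1)>70)&(W[...,2]>.03)&(W[...,1]>.2)&(W[...,1]<.45)&(W[...,0]<.53)&(p[...,0]<p[...,1]*1.0+1000)).astype(np.uint8)
k,l,st,ce=cv2.connectedComponentsWithStats(m)
for i in range(1,k):
    if st[i,4]>30:print(ce[i].round(),circ(W[l==i]))
E
```

```text
[180. 191.] (487.3, 401.1, 44.6)
[179. 220.] (409.9, 399.3, 44.2)
[235. 235.] (372.0, 251.4, 44.2)
[207. 246.] (342.2, 321.9, 43.6)
```

Clear on all sides. Now I pick the medium spool.

Call:
apply_moves(
  deltas=[
    [[0,-0.0015,0.035,0,0,0,1],[0,0,0.03,0,0,0,1],[0,0,0.03,0,0,0,1],[0,0,0,0,0,0,1],[0,0,0,0,0,0,-1]],
  ],
)

```text
time_s: 20.58
ee_pos: [0.4485, 0.3149, 0.0123]
orientation: [1.0, -0.0, 0.001, -0.0]
wrist_force: [0.5, 0.2, 0.5]
finger_gap: 0.816
grip_force: 0.0
```

Call:
apply_moves(
  deltas=[
    [[0,0,0,0,0,0,-1],[0,0,0,0,0,0,-1],[0,0,0,0,0,0,-1],[0,0,0,0,0,0,-1],[0,0,0,0,0,0,-1]],
  ],
)

```text
time_s: 21.2
ee_pos: [0.4484, 0.3154, 0.013]
orientation: [1.0, 0.0, 0.001, -0.0]
wrist_force: [-0.4, -1.6, 7.0]
finger_gap: 0.497
grip_force: 59.7
```

Call:
apply_moves(
  deltas=[
    [[0,0,-0.02,0,0,0,-1],[0,0,-0.03,0,0,0,-1],[0,0,-0.045,0,0,0,-1],[0,0,0,0,0,0,-1],[0,0,0,0,0,0,-1]],
  ],
)

```text
time_s: 21.82
ee_pos: [0.4472, 0.3151, 0.1064]
orientation: [1.0, 0.0, 0.0, -0.0]
wrist_force: [0.5, 1.5, -1.0]
finger_gap: 0.496
grip_force: 60.7
```

Call:
apply_moves(
  deltas=[
    [[0.032,0.037,0,0,0,0,-1],[0.032,0.037,0,0,0,0,-1],[0.032,0.037,0,0,0,0,-1],[0.032,0.037,0,0,0,0,-1],[0.032,0.038,0,0,0,0,-1]],
  ],
)

```text
time_s: 22.45
ee_pos: [0.6076, 0.1279, 0.1046]
orientation: [1.0, 0.0, -0.001, 0.0]
wrist_force: [-0.2, 0.4, 0.2]
finger_gap: 0.5
grip_force: 60.8
```

Call:
apply_moves(
  deltas=[
    [[0,0,0.03,0,0,0,-1],[0,0,0.03,0,0,0,-1],[0,0,0.015,0,0,0,-1],[0,0,0,0,0,0,-1],[0,0,0,0,0,0,-1]],
  ],
)

```text
time_s: 23.08
ee_pos: [0.6081, 0.1295, 0.0322]
orientation: [1.0, 0.0, 0.001, -0.0]
wrist_force: [-0.2, 0.4, -0.1]
finger_gap: 0.496
grip_force: 60.8
```

Call:
apply_moves(
  deltas=[
    [[0.0005,0.001,0.01,0,0,0,-1],[0,0,0.005,0,0,0,-1],[0,0,0,0,0,0,-1],[0,0,0,0,0,0,-1]],
  ],
)

```text
time_s: 23.58
ee_pos: [0.608, 0.1282, 0.0162]
orientation: [1.0, 0.0, -0.0, 0.0]
wrist_force: [-0.2, -0.6, -0.3]
finger_gap: 0.498
grip_force: 60.8
```

Call:
apply_moves(
  deltas=[
    [[0,0,0.001,0,0,0,-1],[0,0,0,0,0,0,-1],[0,0,0,0,0,0,-1]],
  ],
)

```text
time_s: 23.95
ee_pos: [0.6081, 0.1282, 0.016]
orientation: [1.0, 0.0, 0.0, 0.0]
wrist_force: [-2.6, 0.4, 6.9]
finger_gap: 0.497
grip_force: 61.0
```

Contact. I release, rise, and back off so that both fixed cameras can see.

Call:
apply_moves(
  deltas=[
    [[0,0,0,0,0,0,0.1],[0,0,0,0,0,0,0.6],[0,0,0,0,0,0,1],[0,0,0,0,0,0,1],[0,0,-0.02,0,0,0,1]],
  ],
)

```text
time_s: 24.58
ee_pos: [0.6068, 0.1281, 0.0339]
orientation: [1.0, 0.0, -0.002, 0.0]
wrist_force: [0.3, -1.3, 1.2]
finger_gap: 1.001
grip_force: 0.0
```

Call:
apply_moves(
  deltas=[
    [[0,0,-0.05,0,0,0,1],[0,0,-0.05,0,0,0,1],[-0.03,-0.05,0,0,0,0,1],[-0.03,-0.05,0,0,0,0,1],[-0.03,-0.05,0,0,0,0,1]],
  ],
)

```text
time_s: 25.2
ee_pos: [0.5171, 0.2794, 0.1355]
orientation: [1.0, -0.0, 0.0, -0.0]
wrist_force: [1.1, 0.3, 0.8]
finger_gap: 0.998
grip_force: 0.0
```

Call:
apply_moves(
  deltas=[
    [[-0.03,-0.05,0,0,0,0,1],[-0.03,-0.05,0,0,0,0,1],[0,0,0,0,0,0,1],[0,0,0,0,0,0,1]],
  ],
)

```text
time_s: 25.7
ee_pos: [0.4581, 0.3779, 0.1352]
orientation: [1.0, 0.0, 0.0, 0.0]
wrist_force: [-0.7, -0.4, 0.1]
finger_gap: 1.001
grip_force: 0.0
```

```bash
python3 - <<'E'
from h import *
for n,a in dict(tiny=(.4697,-.1641,.02,.015,.05),small=(.5935,-.0136,.024,.02,.06),medium=(.6087,.1286,.03,.025,.06),large=(.6087,-.2834,.035,.03,.07),bottle=(.4385,.1702,.02,.05,.08),stack=(.449,-.008,.02,.05,.08)).items():
    print(n); look("scene",*a,"pics/s6.png"); look("top",*a,"pics/t6.png")
a=cv2.imread("pics/s6.png")[120:380,150:480]; b=cv2.imread("pics/t6.png")[120:250,200:470]
cv2.imwrite("pics/f.png",np.vstack([cv2.resize(a,(400,315)),cv2.resize(b,(400,193))]))
E
```

```text
tiny
scene 136 zt 0.0353 (469.7, -165.3, 26.0)
top 61 zt 0.0355 (467.9, -164.7, 22.6)
small
scene 237 zt 0.0431 (594.0, -15.6, 34.3)
top 124 zt 0.0438 (590.9, -15.0, 33.5)
medium
scene 341 zt 0.0511 (608.8, 126.7, 45.5)
top 218 zt 0.0515 (606.3, 126.1, 44.4)
large
scene 1019 zt 0.0594 (607.6, -285.2, 57.1)
top 345 zt 0.0599 (605.0, -284.9, 56.0)
bottle
scene 45 zt 0.0617 (439.9, 171.3, 20.2)
top 44 zt 0.0629 (436.4, 170.2, 17.4)
stack
scene 135 zt 0.0666 (450.4, -7.5, 31.1)
top 101 zt 0.0673 (446.6, -7.5, 28.2)
```

View pics/f.png

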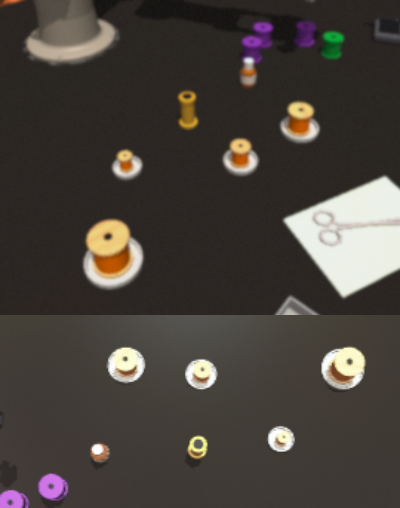

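All four spools stand upright and centred in their dishes, within about 3 mm. The bottle at (249,72) and the stacker at (188,110) haven't moved, and the arm is clear.

```bash
python3 -c "
from bench import env
print(env.close_job())"
```

```text
the job is handed in; nothing more can be done
None
```

The job is handed in at about 26 s: by the final camera check, all four spools stand upright in their own dishes within about 4 mm of centre, and the bottle and stacker are where they began; the judge's result was not shown.

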